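# Unlock the drawing archive's strongbox

## Task

Take the red key from the wooden stand, push it gently into the lock of the grey strongbox until its collar is fully home on the lock face, feeling for the slot deep inside, and then turn it clockwise until the hidden bolt lets go and the lid springs up. Leave the key fully home in the lock and let go of it; do not force the key, and leave the other keys and the tin alone.

Things in the scene. Friction and masses are not known exactly. Their poses are not given: they have to be found in the camera images.
- red_key_grip (a point): The red key, 50 g, upright in one slot of the wooden key stand. This point is the centre of its red plastic head, the part to hold: 8 mm thick (its x), 30 mm wide (y), 34 mm high (z, up). Below the head are 7 mm of bare round stem 8 mm thick, then a round steel collar 24 mm across, 4 mm thick: its top lies 24 mm and its underside 28 mm below this point.
- red_key: The same red key; origin on its axis at the underside of the collar, axes as above. Under the collar is a flat steel blade 4 mm thick (x), 16 mm wide (y), 23.5 mm long; it fits the same after a half turn. Fully home, the collar's underside sits on the lock face.
- blue_key_grip (a point): Centre of the head of a blue key of the same shape, in the same stand. Leave it alone.
- yellow_key_grip (a point): Centre of the head of a yellow key of the same shape, in the same stand. Leave it alone.
- stand: Fixed wooden key stand, 60 (x) by 170 (y) by 35 mm high, origin at the centre of its underside. Three slots in a row along its y, 55 mm apart, 29 mm deep, 1.5 mm play each side of the blade. Keys stand with the collar on its top, head and blade wide along the row, and draw out straight up. Which key is in which slot varies.
- strongbox: Fixed grey steel document strongbox, 290 (x) by 240 (y) by 100 mm high, origin at the centre of its underside. Its -x side is towards the robot; the 120 mm of its top on that side are a fixed deck with the lock in it, the rest is the lid (green panel), level with the deck.
- lock_face (a point): Centre of the keyhole at the height of the lock's face, axes as the strongbox's: a round throat 18.2 mm across, 12 mm deep, in a 50 mm square brass plate level with the deck. The blade turns freely in the throat. Pressing the key with 30 N, or twisting it with more than 0.15 N m, damages the lock.
- drum_top (a point): Bottom of the throat, 12 mm under the face: top of a turning steel drum with a slot 6.4 by 18.4 mm, 14 mm deep, that the blade must drop into. The slot lies along the strongbox's y, but up to 0.5 rad off either way, not given here: feel for it, pressing lightly and turning the key in small steps; it drops in within about 0.1 rad of true. Light rubbing does not turn the drum.
- lid (a joint): Angle of the strongbox lid, hinged on its far (+x) edge: 0 shut, 0.18 rad sprung up. With the key home the drum turns clockwise (seen from above) against a drag of about 0.05 N m; the hidden bolt frees the lid when the slot is about 1.1 rad clockwise from the strongbox's y, and a hard stop comes at 1.5 rad. A spring then lifts the lid and keeps it up.
- lid_edge (a point): Middle of the lid's near edge, top side, 77 mm beyond the keyhole; it rises about 30 mm when the lid springs up.
- tin_center (a point): A loose tin, 60 mm across, 75 mm tall, 250 g; this is its centre. Leave it alone.
Mind the look-alikes: they are no part of the job. Of the things like the red_key, leave any that is turquoise or white; of the rest the smaller one is meant.

How it is judged:
On the way, in this order (a step that is already met when the one before it is completed fails the run):
1. the red key is fully home in the lock (collar within 2.5 mm of the face) while the lid is still shut (z of red_key in the frame of lock_face below 0.0025 m and horizontal distance between red_key and lock_face below 0.004 m and angle between red_key_grip's own z axis and vertical below 0.12 rad and value of joint lid below 0.03 rad), for 0.2 s.
2. with the key home, the bolt lets go and the lid springs up (z of red_key in the frame of lock_face below 0.005 m and horizontal distance between red_key and lock_face below 0.004 m and angle between red_key_grip's own z axis and vertical below 0.12 rad and value of joint lid above 0.12 rad), for 0.2 s.
At the end, for the whole second after the job is handed in: The lid stands sprung up by more than 0.12 rad; the red key is left at rest in the lock, collar within 4 mm of the lock face and 4 mm of its centre, upright within 0.12 rad; the other keys and the tin have not moved by more than 15 mm (z of red_key in the frame of lock_face below 0.004 m and horizontal distance between red_key and lock_face below 0.004 m and angle between red_key_grip's own z axis and vertical below 0.12 rad and value of joint lid above 0.12 rad and linear speed of red_key below 0.02 m/s); the robot touches nothing.
It fails at once if the key is forced: contact forces between it and the strongbox lock (pressing and twisting together) above 30 N (contact force between red_key and strongbox above 30 N).
It fails at once if the blue key is knocked or moved (distance of blue_key_grip from where it was at the start of the episode above 0.015 m).
It fails at once if the yellow key is knocked or moved (distance of yellow_key_grip from where it was at the start of the episode above 0.015 m).
It fails at once if the tin is knocked or moved (distance of tin_center from where it was at the start of the episode above 0.015 m).
It also fails if it takes over 72 s, if anything falls off the work surface, if the arm or the gripper's body presses on something with over 40 N, if the wrist force passes 120 N, or if a joint passes its speed limit or range.

## Robot

A 6-joint arm with a two-finger parallel gripper is mounted at the origin on the work surface. World frame = base frame: x ahead of the robot, y to its left, z up, the work surface at z = 0. Lengths are in m, angles in rad, forces in N, time in s.
With the tool pointing down it reaches from about 0.35 to 0.975 m from the base axis. Payload 4.9 kg.
Tool frame: the origin (TCP) lies at the very end of the fingers, on their centre line; the grasp point (between the pads) lies 19 mm behind it; z points along the fingers, x is the direction in which the jaws open and shut, and the axes are right-handed (so a half turn about z gives the same grasp; the last joint's range is limited). The gripper opens to 85 mm and grips with 20 to 120 N. Pads are 22 mm wide; open, the fingers measure 114 mm over their backs; the gripper's body (76 mm by 85 mm) begins 54 mm behind the grasp point. The pads swing forward as they close: fully open they stand 13 mm farther back than shut.
Start: joints at [1, 0.053, 1.613, -0, 1.476, -0.119], TCP at [0.273, 0.562, 0.231] pointing down, gripper open.
Joint ranges: [-3.01, 3.01], [-1.01, 2.22], [0.06, 2.58], [-1.02, 4.17], [0.09, 2.62], [-3.14, 3.14]. Speed limits (rad/s): [2.57, 2.57, 3.14, 3.14, 3.14, 3.14].

## Interface

Orientations are given as a rotation vector (axis times angle).
In Python, from station import monitor, imaging, ticket gives the robot as it stands.
- The arm moves only by the tool step_arm, never from a script. Its argument "targets" is one flat list of numbers, 4 for each row, row after row: the shift along the tool's x, y, z in m, then the turn about the tool's z in rad. In form: [tx, ty, tz, roll, tx, ty, tz, roll, ...]. A call has 1 to 12 rows; each row is the pose to reach, as a shift and turn from the pose measured when the call began, along the tool's axes at that moment; what a row does not reach only later rows make up. A row lasts 1/12 s, in which the tool goes at most 41.7 mm and 7.16 degrees, less where a joint would pass 70% of its speed; a pose out of reach is approached as far as the arm can. A call with a gripper value outside its range is refused whole. "grip" is the finger opening in m, from 0 to 0.0854, set as the call begins (left out, the last holds). The fingers move at their own pace and stop on an object; "force" is the grip in N (left out, the last holds). Time passes only in rows, so rows that repeat a pose let the fingers close. It gives the time, the measured TCP pose, the force and the opening at its end, in the units of the state.
- monitor.get_obs(): the state, without advancing time (a new reading comes with each control period).
- imaging.get_image(name): name is "side" or "top" or "wrist"; returns a dict with "color" (420x560x3 uint8, red, green, blue), "depth" (420x560 float32, m along the optical axis (not along the pixel's ray), 0 where there is no reading), "fov_y" (degrees; the focal length in pixels is half the picture's height over the tangent of half this angle, whatever the lens; pixels are square), "cx", "cy" (the principal point, pixels), "R" (3x3) and "t" (3): a world point X has camera coordinates R X + t. Camera axes: x right, y down, z forward; pixel columns grow to the right and rows downward; lengths in m; the calibration is good to about 2 mm. The wrist camera is an equidistant fisheye: a pixel r from the principal point sees the ray r / f radians off the axis. A picture is of the moment at which its call begins.
- ticket.finish_job(): hands the job in, once; it reports no verdict.
Trained networks look in a picture, given as the dict that the camera call returned (one of the last four; its "shot" number tells which), for a name from the list of things; names that differ only in an ending like _2 or _b are one class to them, and where a whole thing is asked for, a point or a joint stands for the part that bears it (a point fixed in the world has none). Each returns a list of dicts, best first, with "score" (0 to 1); they miss things now and then, are a little off and sometimes report something else, mostly with a low value. They report only what shows in the picture. A call takes as long as a camera call. They do not tell look-alikes from the thing itself.
- imaging.search_frame(name, picture): "uv" ([column, row] in pixels, amid what is visible of it).
- imaging.mark_of(name, picture): "uv" ([column, row] in pixels: a listed point, or the origin of a listed thing).
The state is a dict: "t": time; "q": joint angles; "dq": joint speeds; "effort": joint torques, N m; "tool_pos": TCP position; "tool_rot": TCP orientation; "contact_force": force on the tool from outside, world axes, zero at the start; "wrist_torque": the same for the moment, N m; "opening": finger opening in m.
Only numpy, scipy, OpenCV 4.12 (cv2) and the standard library are available. Lean on these libraries where they do the work, as an engineer would, in place of code of your own. Each camera call takes 0.05 s, during which the arm holds its last target.

## Working session

There is one attempt and no reset: what is moved stays moved. The work goes in short steps, Python scripts to look and compute and a tool call to move; the robot and the scene stay as the last step left them, time stands still between calls to the robot, and variables do not carry over. Pictures are saved under pics/ and viewed, and the job is handed in when it is done.

Besides the shell and the picture viewer there is one more tool, called by a JSON object that holds its "method" and its "body", one argument or row to a line. step_arm: Moves the arm, as the interface text tells. Its arguments: {"type":"object","properties":{"targets":{"type":"array","items":{"type":"number"}},"grip":{"type":"number"},"force":{"type":"number"}},"required":["targets"]}

```bash
ls; mkdir -p pics
cat > h.py <<'E'
import numpy as np, cv2, pickle
from station import monitor, imaging, ticket
def shot(n,tag):
    p=imaging.get_image(n); cv2.imwrite(f'pics/{tag}.png',p['color'][:,:,::-1]); pickle.dump(p,open(f'pics/{tag}.pkl','wb')); return p
def foc(p): return 210/np.tan(np.radians(p['fov_y'])/2)
def ray(p,uv,fish=False):
    f=foc(p); d=np.array([uv[0]-p['cx'],uv[1]-p['cy']])/f
    if fish:
        r=np.linalg.norm(d); 
        v=np.array([0,0,1.]) if r<1e-9 else np.array([*(d/r*np.sin(r)),np.cos(r)])
    else: v=np.array([*d,1.])
    R=np.array(p['R']); return -R.T@np.array(p['t']), R.T@v
def atz(p,uv,z,fish=False):
    c,d=ray(p,uv,fish); return c+d*(z-c[2])/d[2]
def dep(p,uv):
    u,v=map(int,np.round(uv)); z=p['depth'][v,u]; c,d=ray(p,uv); return c+d*z
def proj(p,X,fish=False):
    c=np.array(p['R'])@X+np.array(p['t']); f=foc(p)
    if fish:
        r=np.hypot(c[0],c[1]); th=np.arctan2(r,c[2]); return np.array([p['cx'],p['cy']])+f*th*c[:2]/r
    return np.array([p['cx'],p['cy']])+f*c[:2]/c[2]
E
python3 - <<'E'
from h import *
o=monitor.get_obs(); print(o)
for n in ['top','side']:
    p=shot(n,n+'0'); print(n,p['fov_y'],p['t'],p.get('shot'))
    for k in ['red_key_grip','lock_face','stand','strongbox','tin_center','blue_key_grip','yellow_key_grip']:
        print(k,[(np.round(d['uv'],1),round(d['score'],2),np.round(dep(p,d['uv']),3)) for d in imaging.mark_of(k,p)[:4]])
E
```

```text
pics
{'t': 0.0, 'q': array([ 9.99996735e-01,  5.33856100e-02,  1.61431174e+00, -2.90498492e-05,
        1.47600781e+00, -1.19039323e-01]), 'dq': array([ 0.00254434, -0.00134834,  0.00132352, -0.00199631, -0.00106116,
       -0.00037835]), 'effort': array([ 1.99231792e-03, -3.93678331e+01, -3.70180535e+01,  1.12095561e-04,
        6.80013283e-03,  9.23419975e-06]), 'tool_pos': array([0.27252772, 0.5617486 , 0.23003461]), 'tool_rot': array([ 2.66174538,  1.66699857, -0.00298132]), 'contact_force': array([ 0.85075007, -0.9231073 ,  0.82746642]), 'wrist_torque': array([-0.01449315, -0.01954774,  0.00998354]), 'opening': 0.08560486523496151}
top 55.39136102531542 [-0.03035745  0.59424336  0.91323415] 1
red_key_grip [(array([ 88.7, 255.6]), 0.78, array([0.478, 0.436, 0.085])), (array([132.1, 240.8]), 0.67, array([0.517, 0.34 , 0.079])), (array([101.1, 226.2]), 0.64, array([0.553, 0.424, 0.068])), (array([129.4, 282.7]), 0.57, array([0.417, 0.331, 0.087]))]
lock_face [(array([337.5, 230.1]), 0.64, array([ 0.557, -0.151,  0.093])), (array([177. , 234.6]), 0.33, array([0.544, 0.245, 0.038]))]
[... 382 characters left out ...]
0.55, array([0.551, 0.233, 0.06 ]))]
yellow_key_grip []
side 44.226897391345254 [0.5276475  0.2076029  1.18119631] 2
red_key_grip [(array([246.3, 336.4]), 0.73, array([0.507, 0.351, 0.08 ])), (array([239.8, 384. ]), 0.7, array([0.473, 0.45 , 0.095])), (array([206.6, 368.7]), 0.49, array([0.555, 0.435, 0.062])), (array([292.7, 348.1]), 0.38, array([0.331, 0.553, 0.547]))]
lock_face [(array([309. , 167.7]), 0.72, array([ 0.553, -0.129,  0.099]))]
stand [(array([253.1, 329.7]), 0.79, array([0.513, 0.312, 0.035]))]
strongbox []
tin_center [(array([404.3, 138.5]), 0.56, array([ 0.359, -0.385,  0.054]))]
blue_key_grip []
yellow_key_grip [(array([249.9, 311. ]), 0.41, array([0.526, 0.295, 0.077]))]
```

View pics/top0.png

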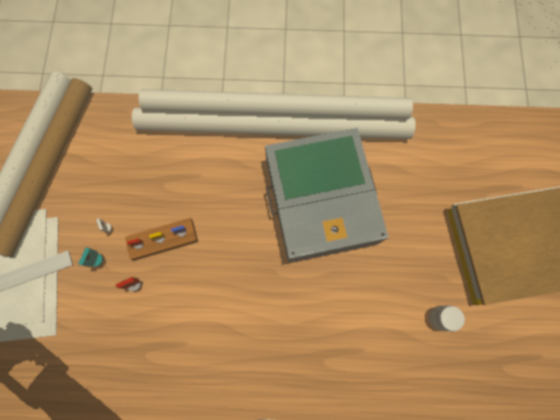

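View pics/side0.png

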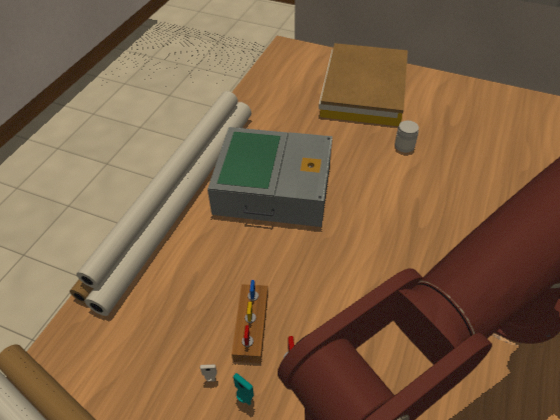

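Run:
```python
import cv2
a=cv2.imread('pics/top0.png')[200:310,60:220]; b=cv2.imread('pics/side0.png')[290:410,170:330]
cv2.imwrite('pics/c1.png',cv2.resize(a,None,fx=5,fy=5,interpolation=2)); cv2.imwrite('pics/c2.png',cv2.resize(b,None,fx=5,fy=5,interpolation=2))
```

```text
(no output)
```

View pics/c1.png

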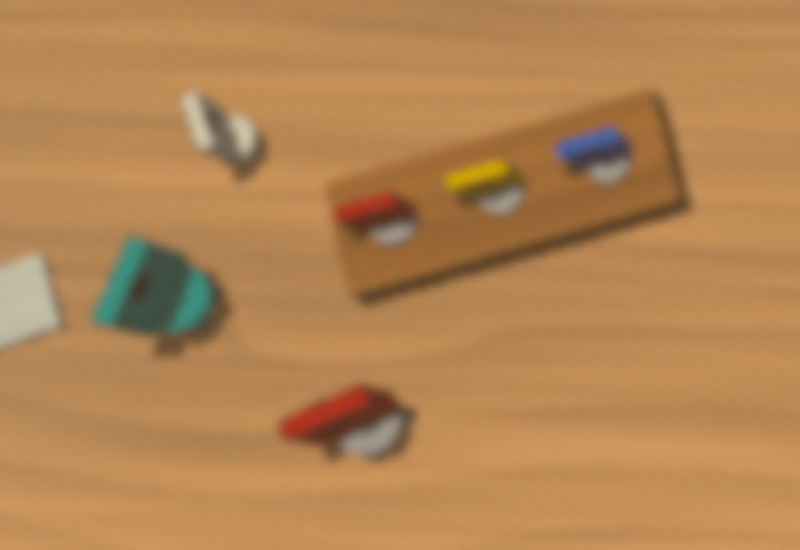

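View pics/c2.png

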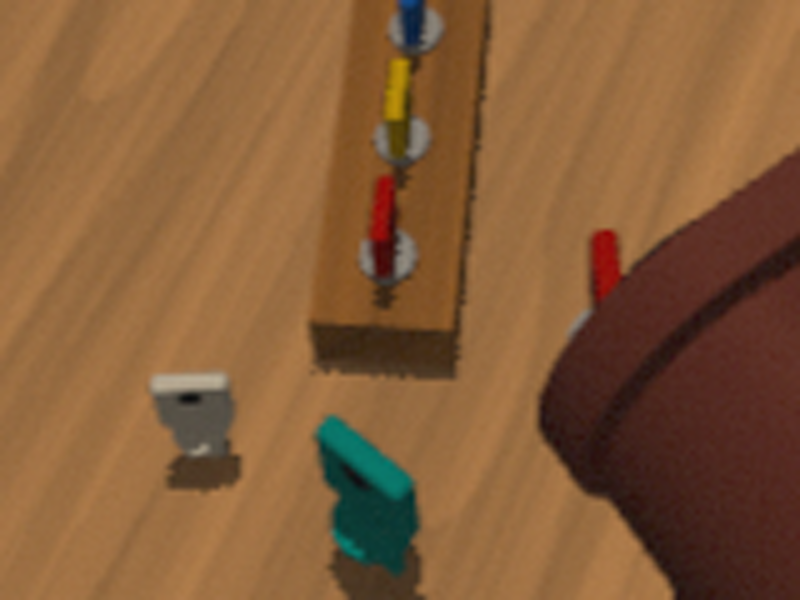

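The stand's red key is the small one at top-view (137,241), at the stand's +y end. The bigger red one at (129,283) is the look-alike. Lock is at (335,230).

Run:
```python
from h import *
from scipy.spatial.transform import Rotation as Ro
T=pickle.load(open('pics/top0.pkl','rb'));S=pickle.load(open('pics/side0.pkl','rb'))
def blob(p,lo,hi,box,name):
    h=cv2.cvtColor(p['color'],cv2.COLOR_RGB2HSV); m=cv2.inRange(h,lo,hi)
    if name=='red': m|=cv2.inRange(h,(170,lo[1],lo[2]),(180,255,255))
    mm=np.zeros_like(m); x0,y0,x1,y1=box; mm[y0:y1,x0:x1]=m[y0:y1,x0:x1]
    ys,xs=np.nonzero(mm); return np.array([xs.mean(),ys.mean()]),len(xs),cv2.minAreaRect(np.c_[xs,ys].astype(np.float32))
for nm,lo,hi in [('red',(0,190,130),(5,255,255)),('yel',(22,180,130),(32,255,255)),('blu',(105,120,100),(125,255,255))]:
    c,n,r=blob(T,lo,hi,(120,215,200,252),nm); print(nm,n,c,r,atz(T,c,.080))
# brass plate
for p,box in [(T,(315,210,355,250)),(S,(295,150,330,180))]:
    c,n,r=blob(p,(10,150,120),(25,255,255),box,'b'); print('brass',n,c,r,atz(p,c,.1)); 
    b=cv2.boxPoints(r); print([np.round(atz(p,q,.1),4) for q in b])
for p,uv in [(T,(134.5,241.5)),(S,(247,333)),]:
    print(atz(p,uv,.075))
o=monitor.get_obs(); R=Ro.from_rotvec(o['tool_rot']).as_matrix(); print(R)
w=shot('wrist','w0'); Rw=np.array(w['R']); cw=-Rw.T@w['t']; print(w['fov_y'],'cam in tool',R.T@(cw-o['tool_pos']),'\n',R.T@Rw.T)
```

```text
red 18 [133.         241.27777778] ((132.92453002929688, 241.23585510253906), (1.78568696975708, 8.51635456085205), 74.05460357666016) [0.51601912 0.33739654 0.08      ]
yel 40 [155.3 234.7] ((155.3867950439453, 234.60374450683594), (3.2966530323028564, 11.675647735595703), 74.05460357666016) [0.53382516 0.28572726 0.08      ]
blu 8 [177.5  228.25] ((177.558837890625, 228.23532104492188), (0.7276068925857544, 7.276068687438965), 75.96376037597656) [0.55145796 0.23383569 0.08      ]
brass 307 [334.36482085 229.10749186] ((334.2647399902344, 229.05885314941406), (19.160314559936523, 18.91777801513672), 75.96376037597656) [ 0.5579981  -0.14266812  0.1       ]
[array([ 0.5742, -0.1151,  0.1   ]), array([ 0.5869, -0.1588,  0.1   ]), array([ 0.5422, -0.1696,  0.1   ]), array([ 0.5297, -0.1263,  0.1   ])]
brass 210 [310.56666667 164.56666667] ((310.48773193359375, 164.63525390625), (18.65036392211914, 12.946611404418945), 5.19442892074585) [ 0.55338522 -0.14072865  0.1       ]
[array([ 0.5697, -0.1117,  0.1   ]), array([ 0.5841, -0.1575,  0.1   ]), array([ 0.537 , -0.1697,  0.1   ]), array([ 0.5237, -0.1238,  0.1   ])]
[0.51641642 0.33557827 0.075     ]
[0.51042975 0.34192272 0.075     ]
[[ 4.36575659e-01  8.99667546e-01  3.46487790e-05]
 [ 8.99667545e-01 -4.36575660e-01  3.60139519e-05]
 [ 4.75273973e-05  1.54495672e-05 -9.99999999e-01]]
65.70646984690485 cam in tool [ 0.00054233 -0.06850321 -0.14186944] 
 [[ 9.99999165e-01  1.13980902e-03 -6.08629765e-04]
 [-9.34563480e-04  9.63286883e-01  2.68472546e-01]
 [ 8.92292500e-04 -2.68471753e-01  9.63287144e-01]]
```

View pics/w0.png

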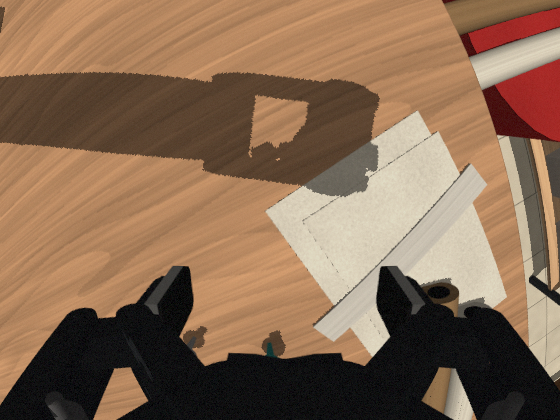

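{"method": "step_arm", "body": {
  "targets": [-0.005,0.016,0.002,0.04,-0.015,0.05,0.005,0.12,-0.027,0.09,0.008,0.22,-0.039,0.13,0.012,0.32,-0.05,0.17,0.016,0.42,-0.062,0.21,0.02,0.52,-0.073,0.245,0.023,0.61,-0.082,0.275,0.026,0.69,-0.088,0.298,0.028,0.75,-0.092,0.31,0.03,0.78,-0.094,0.315,0.03,0.79,-0.094,0.315,0.03,0.79],
  "grip": 0.05,
  "force": 40
}}

```text
t: 1.85
tool_pos: [0.5154, 0.3398, 0.2012]
tool_rot: [-3.099, -0.514, 0.001]
contact_force: [0.1, -0.4, 0.5]
opening: 0.0499
```

Run:
```python
from h import *
o=monitor.get_obs(); print(o['t'],o['tool_pos'],o['tool_rot'],o['opening'],o['q'])
w=shot('wrist','w1'); 
for k in ['red_key_grip','red_key']:
    print(k,[(np.round(d['uv'],1),round(d['score'],2),np.round(atz(w,d['uv'],.063,True),4)) for d in imaging.mark_of(k,w)[:4]])
print(proj(w,np.array([.516,.337,.08]),True))
p=shot('side','side1')
```

```text
1.85 [0.51541338 0.33981649 0.20116306] [-3.09915476e+00 -5.13669937e-01  8.39511996e-04] 0.04989796197526027 [4.62269647e-01 5.49318291e-02 1.66132608e+00 3.10308720e-04
 1.42579956e+00 1.33720832e-01]
red_key_grip [(array([356.9, 125.3]), 0.79, array([0.551 , 0.4287, 0.063 ])), (array([175.2, 171.2]), 0.74, array([0.4116, 0.3392, 0.063 ])), (array([282.7, 202.9]), 0.73, array([0.5128, 0.3424, 0.063 ])), (array([273.3,  79.2]), 0.65, array([0.4703, 0.442 , 0.063 ]))]
red_key [(array([280.8,  81.1]), 0.98, array([0.4769, 0.4425, 0.063 ])), (array([186.8, 168.4]), 0.94, array([0.4215, 0.345 , 0.063 ])), (array([286.2, 204.1]), 0.82, array([0.516 , 0.3423, 0.063 ]))]
[284.15801576 214.62049724]
```

View pics/w1.png

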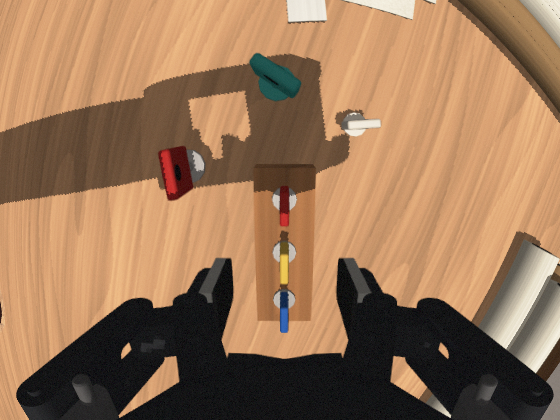

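```bash
cat >> h.py <<'E'
def box_pts(c,yaw,zs,hx,hy):
    cs,sn=np.cos(yaw),np.sin(yaw)
    return [np.array([c[0]+cs*a*hx-sn*b*hy,c[1]+sn*a*hx+cs*b*hy,z]) for z in zs for a in(-1,1) for b in(-1,1)]
E
python3 - <<'E'
from h import *
from scipy.optimize import minimize
w=pickle.load(open('pics/w1.pkl','rb'))
h=cv2.cvtColor(w['color'],cv2.COLOR_RGB2HSV)
m=cv2.inRange(h,(0,170,60),(5,255,255))|cv2.inRange(h,(172,170,60),(180,255,255)); m[:180]=0;m[232:]=0;m[:,:272]=0;m[:,296:]=0
y=cv2.inRange(h,(20,150,60),(33,255,255)); y[:,:272]=0;y[:,296:]=0;y[:235]=0;y[290:]=0
def fit(m):
    def f(v):
        hull=cv2.convexHull(np.array([proj(w,X,True) for X in box_pts(v[:2],v[2],(.046,.080),.004,.015)],np.float32))
        im=np.zeros((420*4,560*4),np.uint8)[:1300]; cv2.fillConvexPoly(im,np.round(hull*4+1.5).astype(int),255)
        im=cv2.resize(im,(560,325),interpolation=cv2.INTER_AREA)
        return np.abs(im.astype(float)-m[:325]).sum()/255
    best=None
    for s in [(.516,.338,.329),(.534,.286,.329)]:
        r=minimize(f,s,method='Nelder-Mead',options=dict(initial_simplex=[np.array(s)+d for d in ([0,0,0],[.004,0,0],[0,.004,0],[0,0,.06])],xatol=1e-4,fatol=.1))
        if best is None or r.fun<best.fun: best=r
    return best
for k in (m,y):
    ys,xs=np.nonzero(k); print(len(xs),xs.min(),xs.max(),ys.min(),ys.max()); r=fit(k); print(r.x,r.fun)
E
```

```text
345 280 288 186 225
[0.51418223 0.34118274 0.32135532] 63.10980392156863
326 280 288 243 283
[0.53222222 0.28858132 0.32615573] 70.2235294117647
```

{"method": "step_arm", "body": {
  "targets": [-0.0007,-0.0017,0.02,0,-0.0007,-0.0017,0.045,0,-0.0007,-0.0017,0.07,0,-0.0007,-0.0017,0.095,0,-0.0007,-0.0017,0.115,0,-0.0007,-0.0017,0.13,0,-0.0007,-0.0017,0.143,0,-0.0007,-0.0017,0.152,0,-0.0007,-0.0017,0.157,0,-0.0007,-0.0017,0.157,0]
}}

```text
t: 2.88
tool_pos: [0.5124, 0.3429, 0.0437]
tool_rot: [-3.098, -0.519, 0.002]
contact_force: [0.2, -0.3, -0.1]
opening: 0.0498
```

Run:
```python
from h import *
o=monitor.get_obs(); print(o['t'],o['tool_pos'],o['contact_force'])
shot('wrist','w2'); shot('side','side2')
```

```text
2.8833 [0.51242421 0.34291317 0.04371467] [ 0.23514373 -0.31418035 -0.05461055]
```

View pics/w2.png

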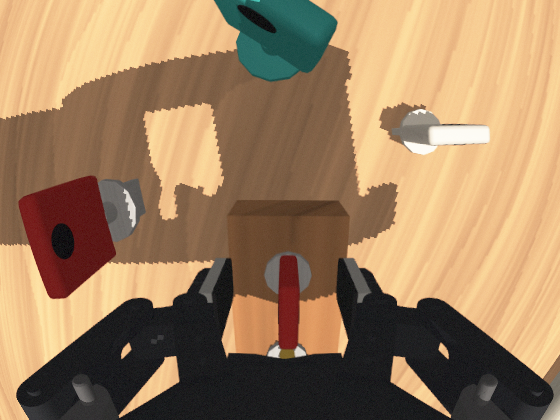

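Run:
```python
from h import *
from scipy.spatial.transform import Rotation as Ro
o=monitor.get_obs(); print(o['t'],o['tool_pos'],o['dq'],Ro.from_rotvec(o['tool_rot']).as_matrix().round(4))
w=pickle.load(open('pics/w2.pkl','rb'))
im=w['color'][190:380,180:400].copy()
for c,col in [((.5142,.3412),(0,255,0)),((.5124,.3429),(0,0,255))]:
    for X in box_pts(c,.329,(.046,.08),.004,.015):
        u=proj(w,X,True)-[180,190]; cv2.circle(im,tuple(np.round(u).astype(int)),1,col,-1)
cv2.imwrite('pics/c3.png',cv2.resize(im[:,:,::-1],None,fx=3,fy=3,interpolation=0))
```

```text
2.9833 [0.51358709 0.34322513 0.04543502] [-0.00401484 -0.01028298 -0.0084096   0.00136506 -0.00084761  0.00047676] [[ 9.455e-01  3.255e-01  1.200e-03]
 [ 3.255e-01 -9.455e-01  1.100e-03]
 [ 1.500e-03 -6.000e-04 -1.000e+00]]
```

View pics/c3.png

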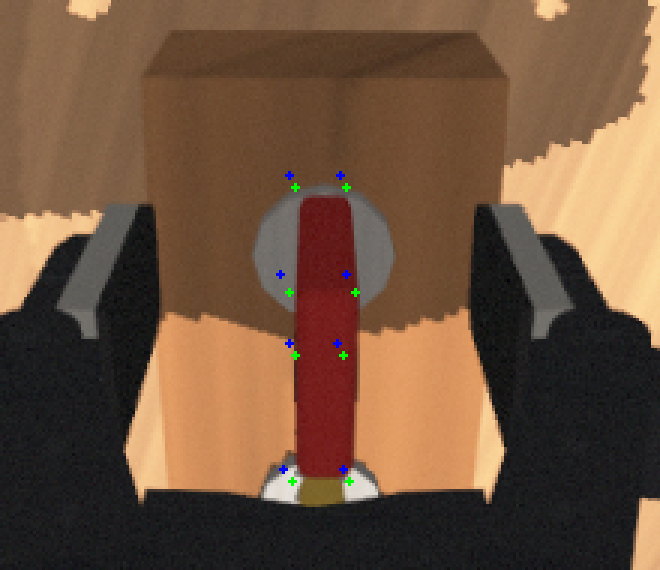

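Run:
```python
from h import *
for i in range(4):
    p=imaging.get_image('wrist'); o=monitor.get_obs(); print(o['t'],o['tool_pos'],o['contact_force'], -np.array(p['R']).T@p['t'])
```

```text
3.0333 [0.51391527 0.3433029  0.04586131] [0.11935386 0.32295069 0.47972626] [0.49117716 0.40820244 0.18737949]
3.0833 [0.51400793 0.34328996 0.04599936] [-0.27490937 -0.27394802 -0.55271721] [0.49138596 0.40821615 0.18778057]
3.1333 [0.5139573  0.34320966 0.04590745] [0.5219099  0.09500211 0.54500096] [0.49145848 0.40818476 0.18791145]
3.1833 [0.51383509 0.34315475 0.0457651 ] [ 0.0760664   0.79688441 -0.12877358] [0.49144009 0.40812794 0.18785862]
```

{"method": "step_arm", "body": {
  "targets": [0.0,0.001,0.001,0,0.0,0.002,0.002,0,0,0.002,0.002,0,0,0.002,0.002,0]
}}

```text
t: 3.52
tool_pos: [0.5145, 0.3411, 0.0438]
tool_rot: [-3.098, -0.517, -0.003]
contact_force: [-0.9, -0.4, -0.9]
opening: 0.05
```

{"method": "step_arm", "body": {
  "targets": [0,0,0,0,0,0,0,0,0,0,0,0,0,0,0,0,0,0,0,0,0,0,0,0,0,0,0,0,0,0,0,0],
  "grip": 0,
  "force": 40
}}

```text
t: 4.18
tool_pos: [0.5145, 0.3412, 0.0438]
tool_rot: [-3.098, -0.517, -0.003]
contact_force: [0.2, -0.7, -0.2]
opening: 0.0075
```

Run:
```python
from h import *
shot('wrist','w3'); o=monitor.get_obs(); print(o['t'],o['tool_pos'],o['tool_rot'],o['contact_force'],o['opening'])
```

```text
4.2333 [0.51452252 0.34112006 0.04374462] [-3.09761767e+00 -5.17452775e-01 -3.07337771e-03] [-0.38775228  0.69481462  0.29021842] 0.0075108292553882515
```

View pics/w3.png

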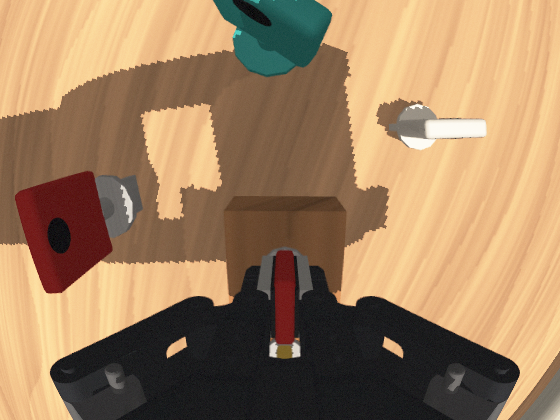

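Gripped at 7.5 mm opening. Lifting straight up.

{"method": "step_arm", "body": {
  "targets": [0,0,-0.004,0,0,0,-0.012,0,0,0,-0.024,0,0,0,-0.04,0,0,0,-0.06,0,0,0,-0.085,0,0,0,-0.11,0,0,0,-0.135,0,0,0,-0.155,0,0,0,-0.168,0,0,0,-0.176,0,0,0,-0.176,0]
}}

```text
t: 5.23
tool_pos: [0.5151, 0.3414, 0.2226]
tool_rot: [-3.096, -0.517, -0.009]
contact_force: [0.7, 0.2, -0.5]
opening: 0.0073
```

Run:
```python
from h import *
shot('wrist','w4'); s=shot('side','side4'); o=monitor.get_obs(); print(o['t'],o['tool_pos'],o['tool_rot'],o['contact_force'],o['opening'])
p=s; x,y=proj(s,o['tool_pos']).astype(int); print(x,y)
c=s['color'][max(0,y-60):y+60,max(0,x-80):x+80]; cv2.imwrite('pics/c4.png',cv2.resize(c[:,:,::-1],None,fx=5,fy=5,interpolation=2))
```

```text
5.3333 [0.51382341 0.34069837 0.21896523] [-3.09792369e+00 -5.17519640e-01 -1.39893329e-03] [-0.13397816 -0.73682068 -0.11072009] 0.007654858838140986
240 294
```

View pics/w4.png

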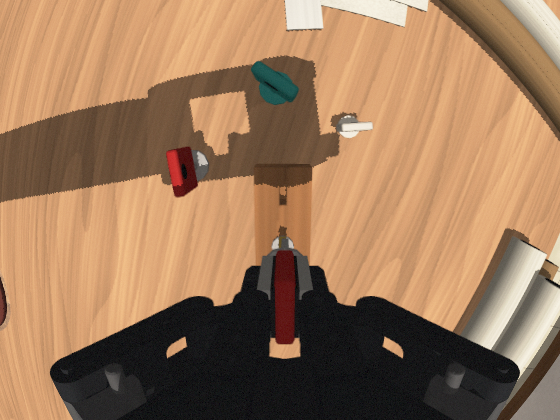

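View pics/c4.png

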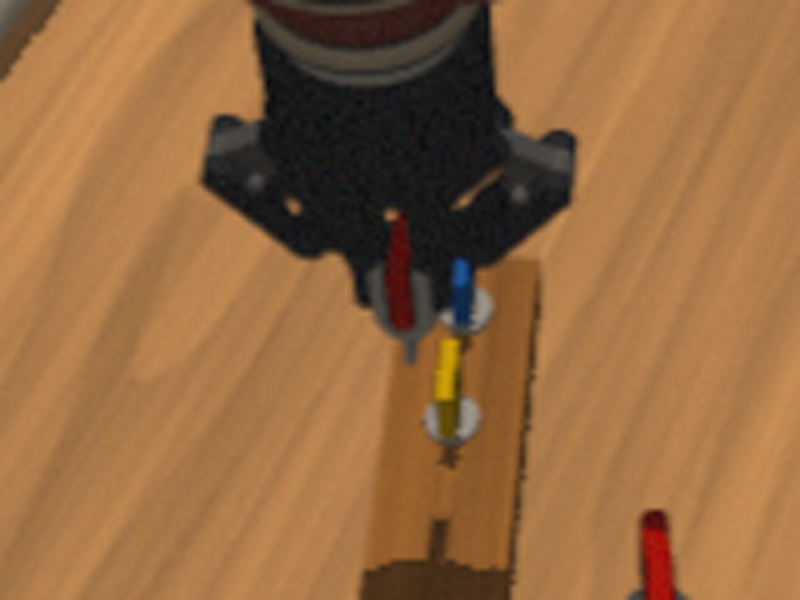

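{"method": "step_arm", "body": {
  "targets": [-0.001,0.005,-0.001,0,-0.004,0.018,-0.003,0,-0.008,0.038,-0.006,0,-0.014,0.063,-0.01,0,-0.021,0.091,-0.014,0,-0.028,0.121,-0.017,0,-0.035,0.151,-0.02,0,-0.042,0.181,-0.02,0,-0.049,0.211,-0.02,0,-0.056,0.241,-0.02,0,-0.063,0.271,-0.02,0,-0.07,0.301,-0.02,0]
}}

```text
t: 6.33
tool_pos: [0.5445, 0.0308, 0.2376]
tool_rot: [-3.098, -0.517, 0.001]
contact_force: [0.3, 1.0, -0.2]
opening: 0.0073
```

Run:
```python
from h import *
o=monitor.get_obs(); print(o['t'],o['tool_pos'],o['tool_rot'],o['opening'])
```

```text
6.3333 [0.54451022 0.03083248 0.23764999] [-3.09804532e+00 -5.16574377e-01  1.49810575e-03] 0.007290154029121718
```

{"method": "step_arm", "body": {
  "targets": [-0.006,0.03,0,0,-0.013,0.06,0,0,-0.02,0.09,0,0,-0.026,0.118,0,0,-0.032,0.145,0,0,-0.037,0.168,0,0,-0.041,0.187,0,0,-0.044,0.2,0,0,-0.0455,0.2065,0,0,-0.0455,0.2075,0,0,-0.0455,0.2075,0,0,-0.0455,0.2075,0,0]
}}

```text
t: 7.33
tool_pos: [0.5687, -0.1794, 0.2374]
tool_rot: [-3.097, -0.518, 0.002]
contact_force: [0.2, 0.4, 0.1]
opening: 0.0071
```

Run:
```python
from h import *
imaging.get_image('top'); imaging.get_image('top')
shot('wrist','w5'); o=monitor.get_obs(); print(o['t'],o['tool_pos'],o['tool_rot'],o['contact_force'],o['opening'])
```

```text
7.4833 [ 0.56882914 -0.17928102  0.23756942] [-3.09760167e+00 -5.18517100e-01  1.36088560e-03] [-1.01573915 -0.86967754 -0.00592413] 0.00722677903127156
```

View pics/w5.png

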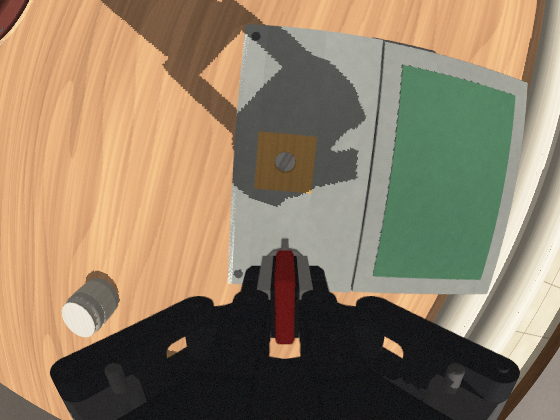

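Run:
```python
from h import *
w=pickle.load(open('pics/w5.pkl','rb'))
c=w['color'][125:200,245:330]; c=cv2.convertScaleAbs(c,alpha=1.6)
cv2.imwrite('pics/c5.png',cv2.resize(c[:,:,::-1],None,fx=8,fy=8,interpolation=2))
h=cv2.cvtColor(w['color'],cv2.COLOR_RGB2HSV); m=cv2.inRange(h,(10,130,50),(28,255,255)); m[:120]=0;m[200:]=0;m[:,:250]=0;m[:,325:]=0
cs,_=cv2.findContours(m,0,1); cc=max(cs,key=cv2.contourArea); 
# plate corners via world projection
W=np.array([atz(w,q[0],.1,True)[:2] for q in cc],np.float32); r=cv2.minAreaRect(W); print('plate',r)
# hole: non brass inside
hull=np.zeros_like(m); cv2.fillConvexPoly(hull,cv2.convexHull(cc),255); hull=cv2.erode(hull,np.ones((9,9)))
hm=cv2.bitwise_and(hull,255-m); ys,xs=np.nonzero(hm); n,l,st,ce=cv2.connectedComponentsWithStats(hm); print(st,ce)
k=1+np.argmax(st[1:,4]); ys,xs=np.nonzero(l==k); P=np.c_[xs,ys].astype(np.float32); e=cv2.fitEllipse(cv2.findContours((l==k).astype(np.uint8),0,1)[0][0]); print(e, atz(w,ce[k],.1,True),atz(w,e[0],.1,True))
```

```text
plate ((0.5559505224227905, -0.14177124202251434), (0.04923340305685997, 0.04930078983306885), 13.703808784484863)
[[     0      0    560    420 234873]
 [   274    152     22     20    327]] [[279.49262793 209.56711925]
 [284.79510703 161.29051988]]
((284.8014831542969, 161.29656982421875), (18.891239166259766, 20.262887954711914), 93.77379608154297) [ 0.5557404  -0.14103358  0.1       ] [ 0.55574729 -0.14103675  0.1       ]
```

View pics/c5.png

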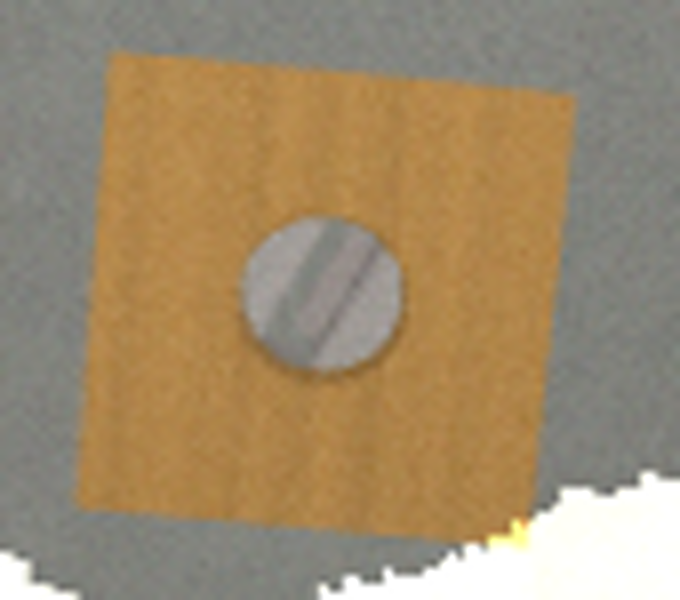

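Run:
```python
from h import *
from scipy.spatial.transform import Rotation as Ro
w=pickle.load(open('pics/w5.pkl','rb')); o=monitor.get_obs(); R=Ro.from_rotvec(o['tool_rot']).as_matrix()
# slot edges
def up(x,y): return np.array([245+(x+.5)/8-.5,125+(y+.5)/8-.5])
for a,b,z in [((315,360),(385,245),.088),((265,335),(340,222),.088)]:
    A=atz(w,up(*a),z,True);B=atz(w,up(*b),z,True); d=B-A; print('slot yaw',np.arctan2(d[1],d[0])-np.pi/2,A[:2],B[:2])
im=cv2.convertScaleAbs(w['color'][225:355,240:330],alpha=2).copy(); im=cv2.resize(im,None,fx=6,fy=6,interpolation=0)
def dot(X,c):
    u=(proj(w,o['tool_pos']+R@np.array(X),True)-[240,225]+.5)*6; cv2.circle(im,tuple(np.round(u).astype(int)),3,c,-1)
for x in(-.004,.004):
  for y in(-.015,.015): dot([x,y,-.019-.017],(0,255,0)); dot([x,y,-.019+.017],(0,255,255))
for x in(-.002,.002):
  for y in(-.008,.008): dot([x,y,.009+.0235],(255,0,255))
for t in np.linspace(0,6.28,24): dot([.012*np.cos(t),.012*np.sin(t),.009],(0,0,255))
cv2.imwrite('pics/c6.png',im[:,:,::-1])
```

```text
slot yaw -0.20779825914685635 [ 0.55785351 -0.14953624] [ 0.56099128 -0.1346541 ]
slot yaw -0.24961041323710575 [ 0.55161315 -0.14867953] [ 0.55539145 -0.13385844]
```

View pics/c6.png

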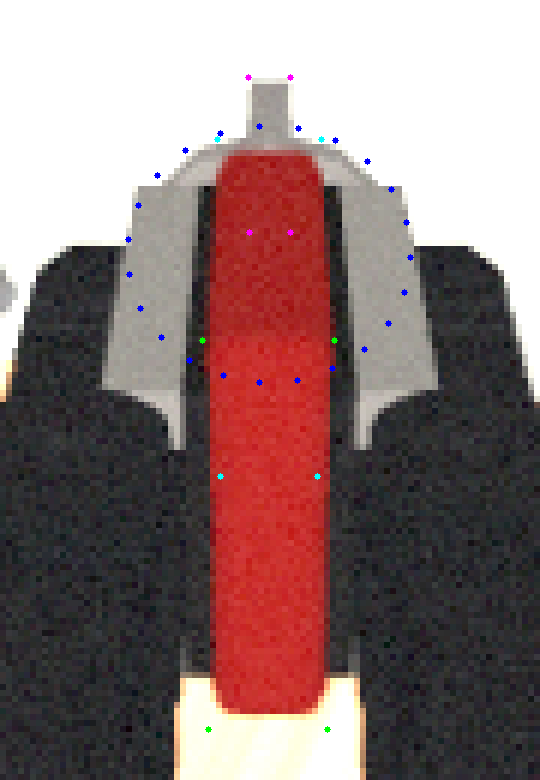

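{"method": "step_arm", "body": {
  "targets": [0,-0.002,0.004,0.03,0,-0.006,0.012,0.08,0,-0.011,0.022,0.14,0,-0.017,0.034,0.21,0,-0.023,0.047,0.29,0,-0.029,0.06,0.37,0,-0.034,0.071,0.45,0,-0.038,0.08,0.51,0,-0.0395,0.086,0.545,0,-0.04,0.09,0.56,0,-0.04,0.09,0.56,0,-0.04,0.09,0.56]
}}

```text
t: 8.48
tool_pos: [0.5559, -0.1411, 0.1478]
tool_rot: [-3.121, 0.356, 0.001]
contact_force: [-0.5, 0.7, -0.7]
opening: 0.0077
```

```bash
cat > look.py <<'E'
from h import *
import sys
from scipy.spatial.transform import Rotation as Ro
tag=sys.argv[1]
imaging.get_image('top'); imaging.get_image('top')
w=shot('wrist',tag); o=monitor.get_obs(); R=Ro.from_rotvec(o['tool_rot']).as_matrix()
print(o['t'],o['tool_pos'],R.round(4).tolist(),'yaw',np.arctan2(R[1,0],R[0,0]),o['contact_force'],o['opening'],o['q'][5])
d=np.array([.5558,-.1413,.1])-o['tool_pos']; print('hole in tool',R.T@d)
x0,y0,x1,y1=220,150,350,270; k=6
im=cv2.convertScaleAbs(w['color'][y0:y1,x0:x1],alpha=1.8); im=cv2.resize(im,None,fx=k,fy=k,interpolation=2)
def dw(X,c):
    u=(proj(w,X,True)-[x0,y0]+.5)*k; cv2.circle(im,tuple(np.round(u).astype(int)),2,c,-1)
def dot(X,c): dw(o['tool_pos']+R@np.array(X),c)
for x in(-.002,.002):
  for y in(-.008,.008): dot([x,y,.009+.0235],(255,0,255))
for t in np.linspace(0,6.28,40):
  dot([.012*np.cos(t),.012*np.sin(t),.009],(0,0,255)); dw(np.array([.5558+.0091*np.cos(t),-.1413+.0091*np.sin(t),.1]),(0,255,0))
cv2.imwrite(f'pics/{tag}c.png',im[:,:,::-1])
s=shot('side',tag+'s'); u=proj(s,o['tool_pos']).astype(int); print(u)
c=s['color'][u[1]-60:u[1]+50,u[0]-70:u[0]+70]; cv2.imwrite(f'pics/{tag}sc.png',cv2.resize(c[:,:,::-1],None,fx=5,fy=5,interpolation=2))
E
python3 look.py w6
```

```text
8.6333 [ 0.55619836 -0.14159353  0.1484347 ] [[0.9742, -0.2258, 0.0002], [-0.2258, -0.9742, 0.0002], [0.0002, -0.0003, -1.0]] yaw -0.2278042841837874 [0.98650119 0.42882286 0.04480154] 0.007449089160025998 -0.15133184290144985
hole in tool [-0.00046358 -0.0001832   0.04843467]
[310 150]
```

View pics/w6c.png

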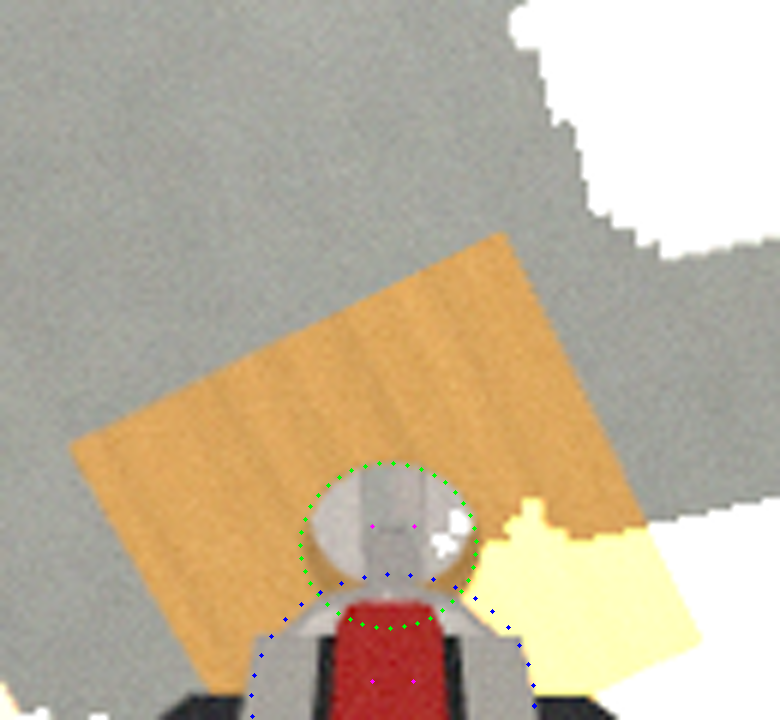

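View pics/w6sc.png

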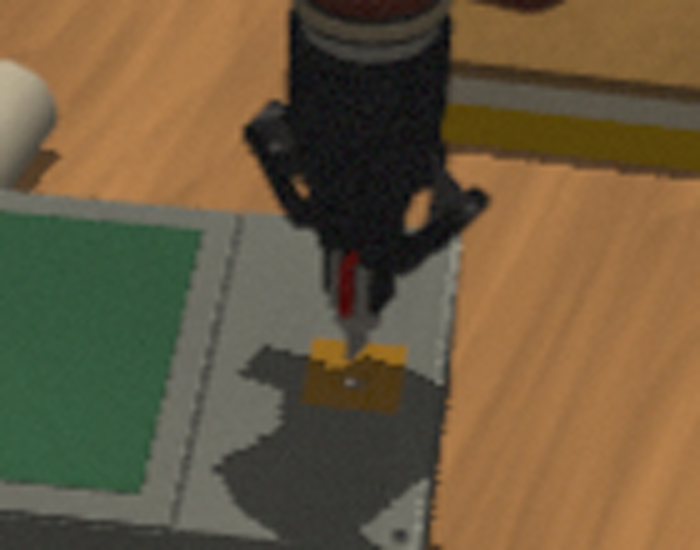

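{"method": "step_arm", "body": {
  "targets": [-0.0002,-0.0002,0.003,0,-0.0003,-0.0002,0.007,0,-0.0004,-0.0002,0.01,0,-0.0004,-0.0002,0.013,0,-0.0004,-0.0002,0.016,0,-0.0004,-0.0002,0.018,0,-0.0004,-0.0002,0.018,0,-0.0004,-0.0002,0.018,0]
}}

```text
t: 9.35
tool_pos: [0.5557, -0.1413, 0.1302]
tool_rot: [-3.121, 0.357, 0.0]
contact_force: [0.7, -0.6, -1.9]
opening: 0.0075
```

```bash
python3 look.py w7
```

```text
9.5 [ 0.55600188 -0.14137122  0.13066394] [[0.9741, -0.226, 0.0006], [-0.226, -0.9741, 0.0001], [0.0006, -0.0002, -1.0]] yaw -0.2279218963274469 [-0.31131431 -0.22488586 -0.36748008] 0.007600131613987784 -0.151004013482941
hole in tool [-2.30953906e-04 -1.69301162e-05  3.06638079e-02]
[310 155]
```

View pics/w7c.png

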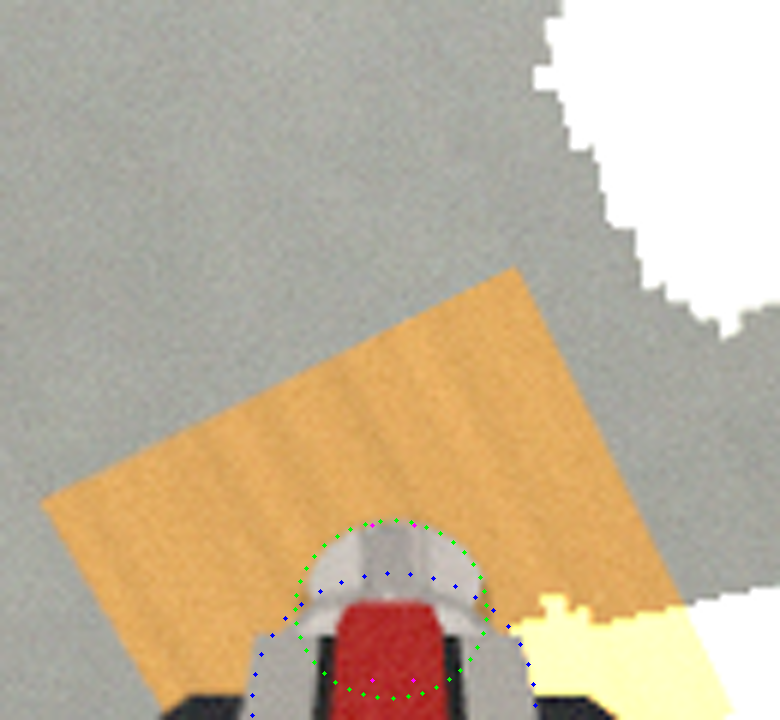

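{"method": "step_arm", "body": {
  "targets": [-0.0002,0,0.0015,0,-0.0002,0,0.003,0,-0.0002,0,0.0045,0,-0.0002,0,0.006,0,-0.0002,0,0.0075,0,-0.0002,0,0.0085,0,-0.0002,0,0.0085,0]
}}

```text
t: 10.13
tool_pos: [0.5556, -0.1413, 0.1218]
tool_rot: [-3.121, 0.357, -0.0]
contact_force: [0.8, -1.0, -0.9]
opening: 0.0073
```

{"method": "step_arm", "body": {
  "targets": [0,0,0.001,0,0,0,0.002,0,0,0,0.002,0]
}}

```text
t: 10.38
tool_pos: [0.5555, -0.1412, 0.1195]
tool_rot: [-3.121, 0.357, 0.0]
contact_force: [-0.8, 0.7, -0.9]
opening: 0.0073
```

{"method": "step_arm", "body": {
  "targets": [0,0,0.001,0,0,0,0.002,0,0,0,0.003,0,0,0,0.003,0]
}}

```text
t: 10.72
tool_pos: [0.5555, -0.1412, 0.1163]
tool_rot: [-3.121, 0.357, 0.0]
contact_force: [0.9, 1.1, -0.9]
opening: 0.0073
```

{"method": "step_arm", "body": {
  "targets": [0,0,0.001,0,0,0,0.002,0,0,0,0.003,0,0,0,0.003,0]
}}

```text
t: 11.05
tool_pos: [0.5555, -0.1412, 0.1131]
tool_rot: [-3.121, 0.357, 0.0]
contact_force: [0.9, -0.8, -0.4]
opening: 0.0078
```

{"method": "step_arm", "body": {
  "targets": [0,0,0.001,0,0,0,0.002,0,0,0,0.003,0,0,0,0.003,0]
}}

```text
t: 11.38
tool_pos: [0.5555, -0.1412, 0.1098]
tool_rot: [-3.121, 0.357, 0.0]
contact_force: [1.2, -0.8, -0.3]
opening: 0.0078
```

{"method": "step_arm", "body": {
  "targets": [0,0,0.0005,0,0,0,0.001,0,0,0,0.001,0]
}}

```text
t: 11.63
tool_pos: [0.5555, -0.1412, 0.1088]
tool_rot: [-3.121, 0.357, 0.0]
contact_force: [0.0, -0.7, -1.3]
opening: 0.0076
```

{"method": "step_arm", "body": {
  "targets": [0,0,0.0005,0,0,0,0.0005,0]
}}

```text
t: 11.8
tool_pos: [0.5556, -0.1412, 0.1087]
tool_rot: [-3.121, 0.357, 0.0]
contact_force: [-1.2, 0.1, 1.5]
opening: 0.0077
```

{"method": "step_arm", "body": {
  "targets": [0,0,0.0005,0,0,0,0.0005,0]
}}

```text
t: 11.97
tool_pos: [0.5556, -0.1412, 0.1087]
tool_rot: [-3.121, 0.357, 0.0]
contact_force: [-2.5, 0.0, 4.2]
opening: 0.0075
```

{"method": "step_arm", "body": {
  "targets": [0,0,0,0,0,0,0,0,0,0,0,0,0,0,0,0.02,0,0,0,0.04,0,0,0,0.06]
}}

```text
t: 12.47
tool_pos: [0.5559, -0.1414, 0.1088]
tool_rot: [-3.109, 0.454, -0.001]
contact_force: [1.3, -0.4, 0.7]
opening: 0.0073
```

```bash
cat > st.py <<'E'
from h import *
from scipy.spatial.transform import Rotation as Ro
o=monitor.get_obs(); R=Ro.from_rotvec(o['tool_rot']).as_matrix()
print(round(o['t'],2),o['tool_pos'].round(4),'yaw',round(np.arctan2(R[1,0],R[0,0]),4),'cw from box',round(.239-np.arctan2(R[1,0],R[0,0]),3),o['contact_force'].round(2),o['wrist_torque'].round(3),round(o['opening'],4),'tilt',np.arccos(-R[2,2]))
E
python3 st.py
```

```text
12.47 [ 0.5559 -0.1414  0.1088] yaw -0.29 cw from box 0.529 [ 1.32 -0.43  0.67] [-0.134 -0.209  0.019] 0.0073 tilt 0.000788591574313724
```

{"method": "step_arm", "body": {
  "targets": [0,0,0.0002,0.02,0,0,0.0003,0.045,0,0,0.0003,0.07,0,0,0.0003,0.095,0,0,0.0003,0.12,0,0,0.0003,0.145]
}}

```text
t: 12.97
tool_pos: [0.5565, -0.1418, 0.1088]
tool_rot: [3.066, -0.681, 0.004]
contact_force: [1.9, -1.6, 2.0]
opening: 0.0077
```

```bash
python3 st.py
```

```text
12.97 [ 0.5565 -0.1418  0.1088] yaw -0.4373 cw from box 0.676 [ 1.88 -1.63  1.96] [-0.251 -0.406  0.131] 0.0077 tilt 0.002635649756754938
```

```bash
for i in 1 2 3; do python3 -c "
from station import imaging; imaging.get_image('wrist')"; python3 st.py; done
```

```text
13.02 [ 0.5565 -0.1418  0.1087] yaw -0.438 cw from box 0.677 [ 2.66 -0.58  1.46] [-0.27  -0.493  0.076] 0.0078 tilt 0.0025407140523315626
13.07 [ 0.5565 -0.1418  0.1088] yaw -0.4358 cw from box 0.675 [ 2.08 -2.4   1.72] [-0.282 -0.434  0.1  ] 0.0071 tilt 0.002577370038561763
13.12 [ 0.5565 -0.1417  0.1088] yaw -0.4351 cw from box 0.674 [ 1.97 -1.37  0.69] [-0.331 -0.553  0.086] 0.0079 tilt 0.002510864742167644
```

{"method": "step_arm", "body": {
  "targets": [-0.0002,0,0.0002,0.015,-0.0003,0,0.0003,0.03,-0.0003,0,0.0003,0.045,-0.0003,0,0.0003,0.06,-0.0003,0,0.0003,0.075,-0.0003,0,0.0003,0.09,-0.0003,0,0.0003,0.105]
}}

```text
t: 13.7
tool_pos: [0.5565, -0.1418, 0.1087]
tool_rot: [3.027, -0.84, 0.005]
contact_force: [3.0, -2.4, 2.5]
opening: 0.0073
```

```bash
python3 st.py;python3 look.py w8
```

```text
13.7 [ 0.5565 -0.1418  0.1087] yaw -0.5417 cw from box 0.781 [ 3.04 -2.38  2.53] [-0.365 -0.499  0.052] 0.0073 tilt 0.003368358540235426
13.85 [ 0.55653331 -0.14180739  0.10872672] [[0.8575, -0.5144, 0.0031], [-0.5144, -0.8575, -0.0012], [0.0033, -0.0005, -1.0]] yaw -0.5403158582292298 [ 3.24805372 -2.26907691  2.57661624] 0.007637912593487756 0.16125923891925328
hole in tool [-9.18882863e-04 -5.31602830e-05  8.72373988e-03]
[309 161]
```

View pics/w8.png

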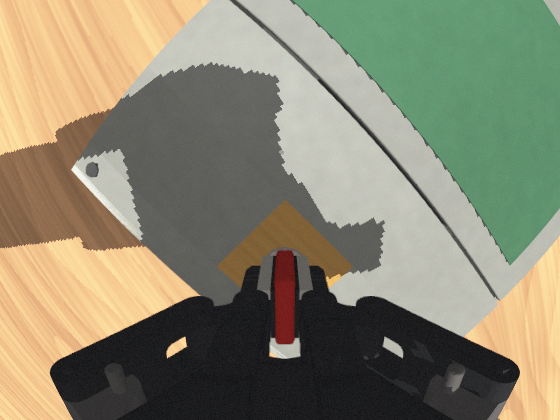

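{"method": "step_arm", "body": {
  "targets": [0,0,0.0002,0.02,0,0,0.0002,0.04,0,0,0.0002,0.06,0,0,0.0002,0.08,0,0,0.0002,0.1,0,0,0.0002,0.12,0,0,0.0002,0.14]
}}

```text
t: 14.48
tool_pos: [0.5566, -0.1418, 0.1087]
tool_rot: [2.96, -1.051, 0.006]
contact_force: [2.7, -2.6, 5.3]
opening: 0.0076
```

```bash
python3 st.py
```

```text
14.48 [ 0.5566 -0.1418  0.1087] yaw -0.6821 cw from box 0.921 [ 2.71 -2.55  5.28] [-0.361 -0.357  0.078] 0.0076 tilt 0.0035332417329254247
```

{"method": "step_arm", "body": {
  "targets": [0,0,0,0.02,0,0,0,0.04,0,0,0,0.06,0,0,0,0.08,0,0,0,0.1,0,0,0,0.12,0,0,0,0.14]
}}

```text
t: 15.07
tool_pos: [0.5567, -0.1419, 0.1088]
tool_rot: [2.879, -1.258, 0.006]
contact_force: [3.2, -3.4, 3.8]
opening: 0.0074
```

```bash
python3 st.py
```

```text
15.07 [ 0.5567 -0.1419  0.1088] yaw -0.8241 cw from box 1.063 [ 3.19 -3.35  3.83] [-0.4   -0.432  0.142] 0.0074 tilt 0.0038052206890428148
```

{"method": "step_arm", "body": {
  "targets": [-0.0001,0,0,0.015,-0.0001,0,0,0.03,-0.0001,0,0,0.045,-0.0001,0,0,0.06,-0.0001,0,0,0.075,-0.0001,0,0,0.09,-0.0001,0,0,0.105]
}}

```text
t: 15.65
tool_pos: [0.5566, -0.1419, 0.1088]
tool_rot: [-2.808, 1.41, -0.006]
contact_force: [3.1, -2.9, 3.1]
opening: 0.0079
```

```bash
python3 st.py; python3 look.py w9
```

```text
15.65 [ 0.5566 -0.1419  0.1088] yaw -0.9307 cw from box 1.17 [ 3.1  -2.87  3.13] [-0.571 -0.56   0.156] 0.0079 tilt 0.0040342095534229416
15.8 [ 0.55664516 -0.14190807  0.10875876] [[0.5984, -0.8012, 0.0036], [-0.8012, -0.5984, -0.0017], [0.0035, -0.0019, -1.0]] yaw -0.9293430423184023 [ 3.2053828  -2.82510115  3.75146171] 0.00763527217188938 0.5503900666729846
hole in tool [-0.00102383  0.00032979  0.0087546 ]
[309 161]
```

View pics/w9s.png

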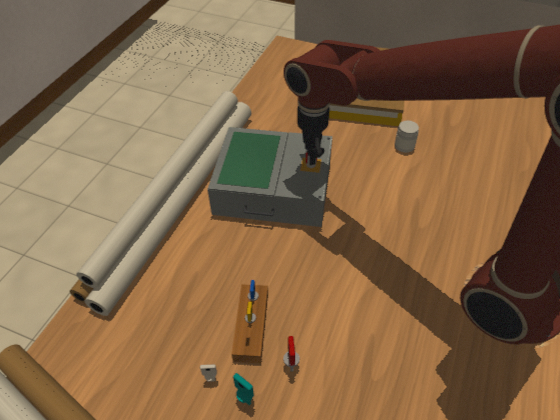

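{"method": "step_arm", "body": {
  "targets": [-0.0001,0,0,0.015,-0.0001,0,0,0.03,-0.0001,0,0,0.045,-0.0001,0,0,0.06,-0.0001,0,0,0.075]
}}

```text
t: 16.27
tool_pos: [0.5566, -0.142, 0.1088]
tool_rot: [-2.753, 1.514, -0.007]
contact_force: [2.8, -3.8, 3.2]
opening: 0.0071
```

```bash
python3 st.py; python3 look.py w10
```

```text
16.27 [ 0.5566 -0.142   0.1088] yaw -1.0057 cw from box 1.245 [ 2.78 -3.76  3.16] [-0.809 -0.628  0.161] 0.0071 tilt 0.004237758369695593
16.4167 [ 0.55663439 -0.141915    0.10874636] [[0.5365, -0.8439, 0.0037], [-0.8439, -0.5365, -0.0019], [0.0036, -0.0022, -1.0]] yaw -1.0045094007303554 [ 3.07860493 -3.13226978  3.19442474] 0.00710403840206195 0.6256110547329425
hole in tool [-0.00099791  0.00039317  0.00874202]
[309 161]
```

View pics/w10s.png

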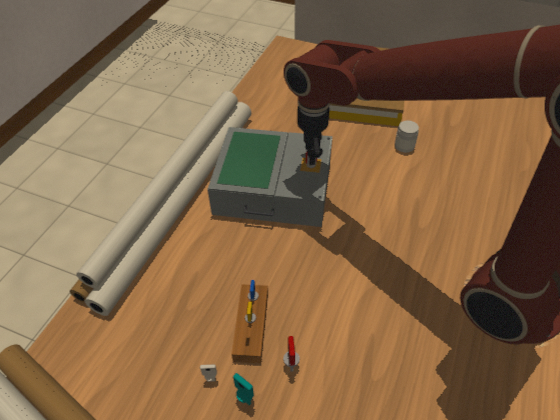

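{"method": "step_arm", "body": {
  "targets": [-0.0001,0,0,0.015,-0.0001,0,0,0.03,-0.0001,0,0,0.045,-0.0001,0,0,0.06]
}}

```text
t: 16.8
tool_pos: [0.5566, -0.1419, 0.1087]
tool_rot: [-2.706, 1.596, -0.007]
contact_force: [4.1, -3.5, 3.0]
opening: 0.0078
```

```bash
python3 st.py; python3 look.py w11; python3 st.py
```

```text
16.8 [ 0.5566 -0.1419  0.1087] yaw -1.0658 cw from box 1.305 [ 4.07 -3.55  3.  ] [-0.677 -0.594  0.005] 0.0078 tilt 0.004239308298371221
16.95 [ 0.55657722 -0.14189807  0.10873593] [[0.4849, -0.8746, 0.0038], [-0.8746, -0.4849, -0.0019], [0.0035, -0.0024, -1.0]] yaw -1.064566573323639 [ 2.6372674  -4.25684608  2.7965296 ] 0.007516804181439162 0.6857134197125857
hole in tool [-0.00093077  0.00041044  0.00873175]
[309 161]
17.0 [ 0.5566 -0.1419  0.1088] yaw -1.0644 cw from box 1.303 [ 3.58 -4.31  2.82] [-0.774 -0.67   0.034] 0.0072 tilt 0.004327599917441044
```

View pics/w11.png

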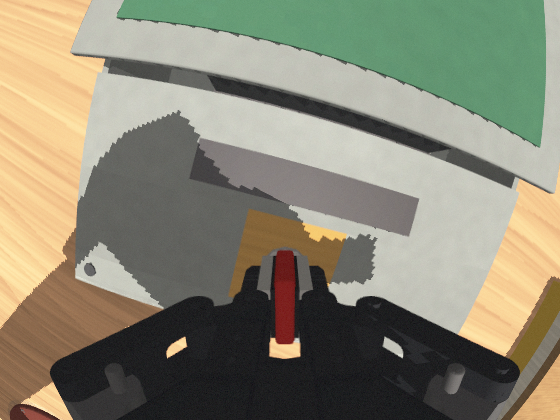

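View pics/w11s.png

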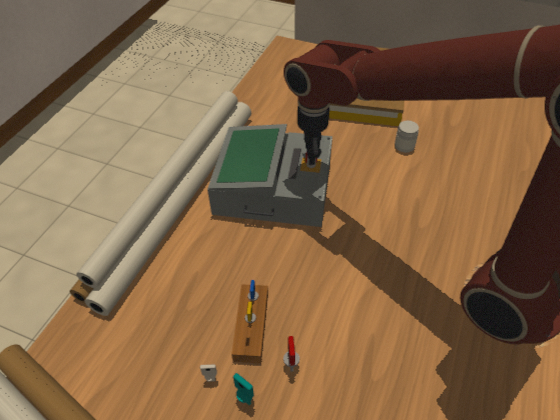

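The lid is visibly sprung up in both views: wrist view shows the raised green edge and the gap at row ~70-150. Now I release.

{"method": "step_arm", "body": {
  "targets": [0,0,0,-0.01,0,0,0,-0.02,0,0,0,-0.02]
}}

```text
t: 17.25
tool_pos: [0.5566, -0.1418, 0.1088]
tool_rot: [-2.723, 1.566, -0.006]
contact_force: [3.8, -3.4, 3.4]
opening: 0.0078
```

{"method": "step_arm", "body": {
  "targets": [0,0,0,0,0,0,0,0,0,0,0,0,0,0,0,0,0,0,0,0],
  "grip": 0.03
}}

```text
t: 17.67
tool_pos: [0.5558, -0.1413, 0.1079]
tool_rot: [-2.723, 1.566, -0.003]
contact_force: [0.9, 0.2, 0.8]
opening: 0.0303
```

```bash
python3 look.py w12; python3 st.py
```

```text
17.8167 [ 0.55634989 -0.14159273  0.1085253 ] [[0.5029, -0.8643, 0.0032], [-0.8643, -0.5029, -0.0013], [0.0027, -0.0021, -1.0]] yaw -1.0438283253616074 [-0.36061548  0.46328333  0.78579192] 0.029596617986688094 0.6650397700586037
hole in tool [-0.00055269  0.00034569  0.00852314]
[309 161]
17.87 [ 0.5564 -0.1416  0.1086] yaw -1.0438 cw from box 1.283 [ 0.18 -0.09  0.39] [ 0.014 -0.012 -0.052] 0.0301 tilt 0.0036619959417796893
```

View pics/w12.png

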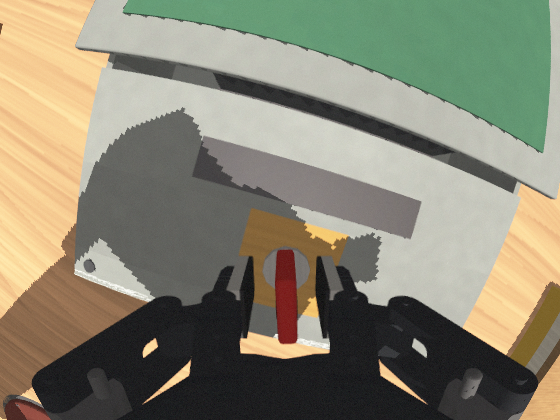

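Fingers are free of the key, which sits with its collar on the plate. Now I retract straight up.

{"method": "step_arm", "body": {
  "targets": [0,0,-0.003,0,0,0,-0.009,0,0,0,-0.018,0,0,0,-0.03,0,0,0,-0.045,0,0,0,-0.062,0,0,0,-0.08,0,0,0,-0.098,0,0,0,-0.112,0,0,0,-0.12,0,0,0,-0.12,0,0,0,-0.12,0]
}}

```text
t: 18.87
tool_pos: [0.5561, -0.1415, 0.229]
tool_rot: [-2.723, 1.566, -0.007]
contact_force: [0.7, 0.2, -0.5]
opening: 0.0304
```

```bash
python3 look.py w13; python3 st.py
python3 - <<'E'
from h import *
t=shot('top','top13')
w=pickle.load(open('pics/w13.pkl','rb'))
im=w['color'].copy()
for b,z in [(24/2000,.104),(24/2000,.100)]:
  for a in np.linspace(0,6.28,30):
    u=proj(w,np.array([.5560+b*np.cos(a),-.1414+b*np.sin(a),z]),True)
    cv2.circle(im,tuple(np.round(u).astype(int)),0,(0,255,0),-1)
u=proj(w,np.array([.556,-.1414,.1]),True).astype(int)
c=im[max(0,u[1]-60):u[1]+50,u[0]-70:u[0]+70]; cv2.imwrite('pics/c13.png',cv2.resize(c[:,:,::-1],None,fx=5,fy=5,interpolation=0))
E
```

```text
19.0167 [ 0.55531993 -0.14121342  0.22698623] [[0.5029, -0.8644, 0.0009], [-0.8644, -0.5029, -0.0004], [0.0008, -0.0005, -1.0]] yaw -1.0438930848700934 [ 0.02863801 -0.41955516 -0.48117168] 0.030063744977778223 0.6650615440007287
hole in tool [ 0.00021513 -0.00030375  0.12698662]
[311 125]
19.07 [ 0.5553 -0.1412  0.227 ] yaw -1.0439 cw from box 1.283 [0.64 0.   0.02] [0.023 0.002 0.017] 0.0302 tilt 0.000955523808689952
```

View pics/w13.png

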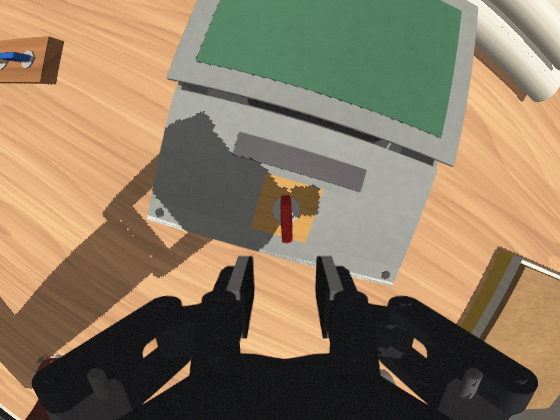

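View pics/c13.png

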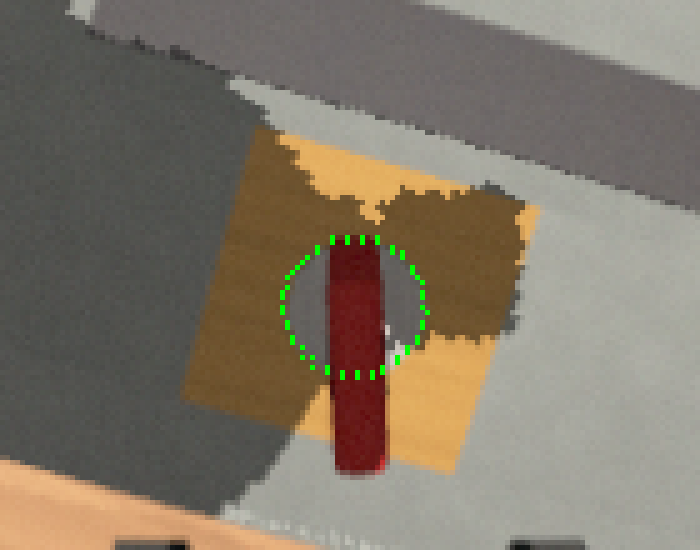

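View pics/w13s.png

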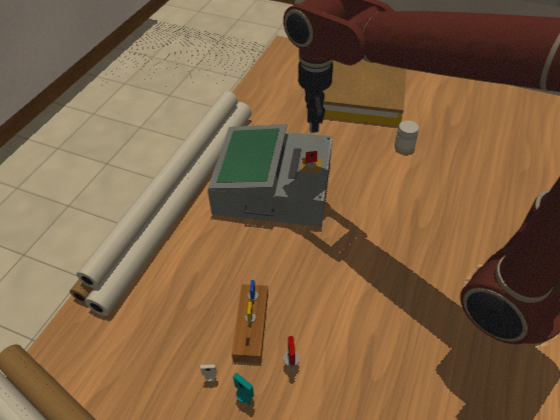

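The key's collar matches the predicted ring on the lock face around (285,210) in the wrist view. The key is upright, the lid is up, and the other keys and tin are where they were.

```bash
python3 -c "
from station import ticket; print(ticket.finish_job())"
```

```text
the job is handed in; nothing more can be done
None
```

I put the small red key from the stand into the lock, turned it clockwise until the lid sprang up, and let go of it. The job is handed in at about 19 s of the 72 s; no verdict was reported.

- **Going in:** The wrist camera showed the slot about 0.47 rad clockwise of the strongbox's y, so I lined the key up to it by sight. It dropped in without a feeling search. The collar reached the lock face with about 4 N of pressing.
- **Turning:** The bolt let go somewhere between 1.25 and 1.3 rad of key turn, later than the stated 1.1. I put the difference down to the blade's play in the slot.
- **Last checks:** After I backed off, the wrist and side pictures showed the key upright with its collar on the lock face. The collar was centred within about a millimetre. The lid was up, and the blue and yellow keys and the tin looked unmoved. The robot was clear, with no contact force beyond noise.
- **Readings that disagree:** While turning, the tool drifted about 1 mm sideways, with 4–5 N of side force. Some single wrist twist readings reached 0.14–0.16 N m, around the 0.15 limit. That is well above the stated 0.05 N m drag; the readings vary by about 0.03 N m. The forces I measured at the wrist never exceeded about 7 N, but I could not measure the key-to-lock contact force directly.

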